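# Roll the perch into line with its brackets

### The arm

A 7-joint arm with a two-finger parallel gripper is mounted at the origin on the work surface. World frame = base frame: x ahead of the robot, y to its left, z up, the work surface at z = 0. Lengths are in m, angles in rad, forces in N, time in s.
With the tool pointing down it reaches from about 0.425 to 0.925 m from the base axis. Payload 6.8 kg.
Tool frame: the origin (TCP) lies between the finger pads; the fingertips stand 14 mm ahead of it and the grasp point (between the pads) lies 5 mm behind it; z points along the fingers, y is the line along which they close (so a half turn about z gives the same grasp; the last joint's range is limited). The gripper opens to 85 mm and grips with 20 to 120 N. Pads are 22 mm wide; open, the fingers measure 114 mm over their backs; the gripper's body (76 mm by 85 mm) begins 54 mm behind the grasp point. The pads swing forward as they close: fully open they stand 13 mm farther back than shut.
Start: joints at [-1.305, 0.477, 0.022, 1.555, -0.011, 1.109, -0.083], TCP at [0.246, 0.628, 0.245] pointing down, gripper open.
Joint ranges: [-2.96, 2.96], [-0.34, 2.1], [-1.41, 1.46], [0.24, 2.44], [-1.37, 4.51], [0.17, 1.92], [-2.96, 2.96]. Speed limits (rad/s): [2.39, 2.39, 3.14, 3.14, 3.14, 3.14, 3.14].

### API

Orientations are given as a rotation vector (axis times angle).
In Python, from bench import r, imaging gives the robot as it stands.
- The arm moves only by the tool apply_moves, never from a script. Its argument "moves" is a list of rows, each a list of 2 entries, a list of its own where there are three numbers: the shift along the tool's x, y, z in cm, then the turn about the tool's z in rad. In form: [[[tx, ty, tz], roll], ...]. A call has 1 to 10 rows; each row is the pose to reach, as a shift and turn from the pose commanded when the call began, along the tool's axes at that moment; what a row does not reach only later rows make up. A row lasts 1/12 s, in which the tool goes at most 41.7 mm and 7.16 degrees, less where a joint would pass 70% of its speed; a pose out of reach is approached as far as the arm can. A call with a gripper value outside its range is refused whole. "claw" is the opening, from 0 (shut) to 1 (fully open), set as the call begins (left out, the last holds). The fingers move at their own pace and stop on an object; "grip_force" is the grip in N (left out, the last holds). Time passes only in rows, so rows that repeat a pose let the fingers close. It gives the time, the measured TCP pose, the force and the opening at its end, in the units of the state.
- r.get_obs(): the state, without advancing time (a new reading comes with each control period).
- imaging.grab_frame(name): name is "side" or "top" or "wrist"; returns a dict with "frame" (420x560x3 uint8, blue, green, red), "intrinsics" (3x3 intrinsics, pixels), "k1" (the pictures are not rectified: a ray, as slopes to the right and down, at radius r is drawn at 1 + k1 r^2 times it, then the intrinsics apply), "T" (4x4, takes a point from camera to world coordinates). Camera axes: x right, y up, looking along -z (the intrinsics and any distortion apply to the point x, -y, -z); pixel columns grow to the right and rows downward; lengths in m; the calibration is good to about 2 mm. A picture is of the moment at which its call begins. There is no depth.
- r.hand_in(): hands the job in, once; it reports no verdict.
The state is a dict: "clock": time; "joints": joint angles; "qvel": joint speeds; "tau": joint torques, N m; "tcp_pos": TCP position; "orientation": TCP orientation; "contact_force": force on the tool from outside, world axes, zero at the start; "moment": the same for the moment, N m; "grip_width": finger opening in m.
Only numpy, scipy, OpenCV 4.12 (cv2) and the standard library are available. Lean on these libraries where they do the work, as an engineer would, in place of code of your own. Each camera call takes 0.05 s, during which the arm holds its last target. There are 200 camera calls.

### The job

The branch perch lies on the play board, short of the two small brackets that it will later be screwed between. With the fingertips on top of it, roll it along the board until it lies between the two brackets with both ends in line with the screws, and leave it there at rest; do not grip it, lift it or shove it from the side with the fingers down beside it. Leave the saucer, the seed dispenser and the bath house where they are.

Things in the scene. Friction and masses are not known exactly. Their poses are not given: they have to be found in the camera images.
- play_board: Fixed plywood board, flat, 230 (x) x 250 (y) x 12 mm, on the table; place and yaw vary. Origin: centre of its underside; z up. Two fixed wooden brackets (round-topped cheeks) stand on it at y = +/-106 mm, centred on x = +50 mm: 40 mm wide in x, 12 mm thick, 200 mm clear between them, 36 mm above the board. Steel wing screws stick out 23 mm from their outer faces at x = +50 mm.
- seat (a point): Where the middle of the perch's axis must come to lie: half-way between the two brackets, on the line through their screws, 28 mm above the table, 16 mm above the board's top. Axes as the board's: x = the level direction in which the perch must be rolled, y = along the line through the screws, z = up.
- perch: Loose dark branch perch, a round cylinder 32 mm across, 170 mm long, about 100 g. Origin on its axis, half-way along; y runs along the axis, z is up at the start. Starts 45-85 mm from the seat on its -x side, within 10 mm in y and 2 degrees of parallel. Under a finger pressed on its top at mid-length it rolls straight, without slipping, half as far as the finger moves.
- perch_end_a (a point): Centre of the perch's pale end face at its +y end, 85 mm from its origin.
- perch_end_b (a point): Centre of the perch's pale end face at its -y end, 85 mm from its origin.
- saucer: Bystander: loose pink ceramic saucer, 120 mm across, 22 mm high, on the table beyond the board's +x edge. Origin at the centre of its underside.
- dispenser: Bystander: loose plastic seed dispenser, 80 x 80 mm foot, 125 mm high, on the table beside the board on its -y side. Origin at the centre of its underside, z up.
- bath_house: Bystander: loose clear acrylic bath house with a shut door, about 134 x 124 mm and 123 mm high, on the table beside the board on its +y side. Origin at the centre of its underside, z up.
Not all that is in view belongs to the job. Leave any green or orange look-alike of the perch alone.

How it is judged:
On the way:
1. the perch has rolled about a quarter turn (angle between perch's own z axis and vertical above 1.4 rad), for 0.05 s.
At the end, for the whole second after the job is handed in: The perch lies at rest (under 10 mm/s) on the board between the brackets, the centre of each end within 8 mm (along the rolling direction) of the line through the screws (x of perch_end_a in the frame of seat between -0.008 and 0.008 m and x of perch_end_b in the frame of seat between -0.008 and 0.008 m and y of perch in the frame of seat between -0.016 and 0.016 m and z of perch in the frame of seat between -0.004 and 0.004 m and linear speed of perch below 0.01 m/s); the robot touches nothing.
It fails at once if the perch is lifted more than 10 mm off the board (z of perch in the frame of seat above 0.01 m).
It fails at once if the perch is gripped or shoved from the side: the fingers touch it with their tips down beside it, about as low as its axis or lower (contact force between the fingers and perch above 0.3 N and z of the grasp point in the frame of seat below 0.012 m).
It fails at once if the saucer is moved more than 15 mm (distance of saucer from where it was at the start of the episode above 0.015 m).
It fails at once if the seed dispenser is moved more than 15 mm (distance of dispenser from where it was at the start of the episode above 0.015 m).
It fails at once if the bath house is moved more than 15 mm (distance of bath_house from where it was at the start of the episode above 0.015 m).
It also fails if it takes over 61 s, if anything falls off the work surface, if the arm or the gripper's body presses on something with over 40 N, if the wrist force passes 120 N, or if a joint passes its speed limit or range.

## Working session

There is one attempt and no reset: what is moved stays moved. The work goes in short steps, Python scripts to look and compute and a tool call to move; the robot and the scene stay as the last step left them, time stands still between calls to the robot, and variables do not carry over. Pictures are saved under pics/ and viewed, on a budget of 10 in all, crops included, one or two more only if the job needs it, and the job is handed in when it is done.

Besides the shell and the picture viewer there is one more tool, called after "Emit:" as name([rows], argument=value, ...), one row to a line, values as JSON. apply_moves: Moves the arm, as the interface text tells. Its arguments: {"type":"object","properties":{"moves":{"type":"array","items":{"type":"array"}},"claw":{"type":"number"},"grip_force":{"type":"number"}},"required":["moves"]}

```bash
ls; mkdir -p pics
cat > h.py <<'E'
import numpy as np, cv2
from bench import r, imaging
def ray(c,uv):
    K=c["intrinsics"];k=c["k1"]
    d=np.array([(uv[0]-K[0,2])/K[0,0],(uv[1]-K[1,2])/K[1,1]]);s=d.copy()
    for _ in range(30): s=d/(1+k*(s@s))
    T=c["T"];return T[:3,3],T[:3,:3]@np.array([s[0],-s[1],-1])
def onz(c,uv,z):
    o,d=ray(c,uv);return o+d*(z-o[2])/d[2]
def proj(c,p):
    T=c["T"];q=T[:3,:3].T@(np.array(p)-T[:3,3]);s=np.array([q[0],-q[1]])/-q[2]
    s=s*(1+c["k1"]*(s@s));K=c["intrinsics"];return np.array([K[0,0]*s[0]+K[0,2],K[1,1]*s[1]+K[1,2]])
E
python3 - <<'E'
from h import *
for n in("top","side"):
    c=imaging.grab_frame(n);cv2.imwrite(f"pics/{n}0.png",c["frame"]);print(n,c["T"].round(3).tolist(),c["intrinsics"].tolist(),c["k1"])
o=r.get_obs();print(o)
E
```

```text
pics
top [[-0.028, 0.989, -0.148, 0.33], [-1.0, -0.029, -0.004, 0.014], [-0.008, 0.148, 0.989, 1.381], [0.0, 0.0, 0.0, 1.0]] [[536.4037735941022, 0.0, 274.88095427959666], [0.0, 536.4037735941022, 207.82668985214426], [0.0, 0.0, 1.0]] -0.16997330197887225
side [[0.951, 0.192, -0.241, 0.26], [-0.308, 0.552, -0.775, -0.81], [-0.016, 0.812, 0.584, 0.712], [0.0, 0.0, 0.0, 1.0]] [[400.1279463236747, 0.0, 281.3666083500025], [0.0, 400.1279463236747, 205.00922033663494], [0.0, 0.0, 1.0]] -0.01651238552263784
{'clock': 0.1, 'joints': array([-1.30510379,  0.47768962,  0.02234963,  1.55635223, -0.01149592,
        1.10931932, -0.08308779]), 'qvel': array([ 0.00025452, -0.00126613, -0.00071389, -0.00307113,  0.00183784,
        0.00043518, -0.00079774]), 'tau': array([ 4.95508997e-03, -5.97763288e+01,  1.61421217e+00, -2.81955367e+01,
        1.28939585e-02,  4.94044172e-03, -9.00073530e-06]), 'tcp_pos': array([0.24630101, 0.62790422, 0.24444187]), 'orientation': array([-5.83662891e-01, -3.08671345e+00,  2.56061762e-03]), 'contact_force': array([-0.47321495, -0.75202479, -0.64604726]), 'moment': array([ 0.00406371,  0.0099457 , -0.00918321]), 'grip_width': 0.08548655196882109}
```

View pics/top0.png

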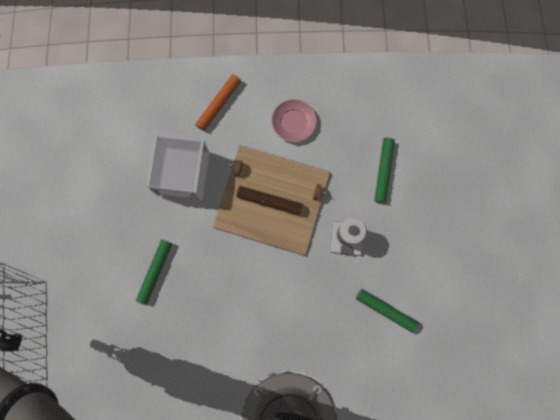

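View pics/side0.png

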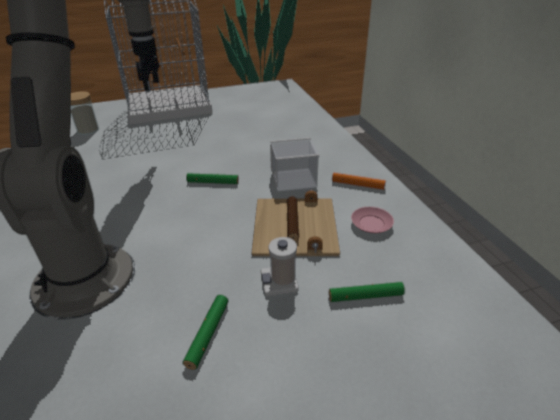

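The top view shows the board with corners at about (240,147), (330,170), (305,254) and (215,229). The brackets are at (238,168) and (319,191), and the perch runs from (238,192) to (301,210). The side view agrees: the perch is on the robot side of the brackets, between the dispenser and the bath house.

```bash
cat >> h.py <<'E'
def board(c):
    f=c["frame"].astype(int);b,g,rr=f[...,0],f[...,1],f[...,2]
    m=((rr-b>35)&(rr>100)&(rr-g<70)&(g-b>12)).astype(np.uint8)
    m=cv2.morphologyEx(m,cv2.MORPH_OPEN,np.ones((3,3)))
    cs,_=cv2.findContours(m,0,2);k=cv2.convexHull(max(cs,key=cv2.contourArea))[:,0]
    P=np.array([onz(c,u.astype(float),.012)[:2] for u in k])
    return m,P,cv2.minAreaRect((P*1000).astype(np.float32))
def perch(c,mid,rad=.16,z=.028):
    f=c["frame"].astype(int);b,g,rr=f[...,0],f[...,1],f[...,2]
    m=((rr<75)&(rr-b>10)&(rr>=g+4)).astype(np.uint8)
    yy,xx=np.mgrid[:m.shape[0],:m.shape[1]];uv=proj(c,[*mid,.02]);e=proj(c,[mid[0],mid[1]+rad,.02])
    m[np.hypot(xx-uv[0],yy-uv[1])>np.hypot(*(e-uv))]=0
    m=cv2.morphologyEx(m,cv2.MORPH_OPEN,np.ones((3,3)))
    cs,_=cv2.findContours(m,0,2);k=max(cs,key=cv2.contourArea)[:,0]
    P=np.array([onz(c,u.astype(float),z)[:2] for u in k])
    return m,P,cv2.minAreaRect((P*1000).astype(np.float32))
E
python3 - <<'E'
from h import *
c=imaging.grab_frame("top");m,P,R=board(c);print(R)
mp,Q,S=perch(c,np.array(R[0])/1000);print(S)
bx=cv2.boxPoints(R);print(bx)
f=c["frame"].copy();f[m>0,1]=255;f[mp>0,0]=255
cv2.imwrite("pics/m1.png",cv2.resize(f[120:280,180:380],None,fx=4,fy=4,interpolation=0))
cv2.imwrite("pics/z1.png",cv2.resize(np.hstack([c["frame"][130:270,195:350],f[130:270,195:350]]),None,fx=2.5,fy=2.5))
for uv in[(238,168),(319,191)]: print(onz(c,uv,.045))
o,d=c["T"][:3,3],0;print(o)
E
```

```text
((558.3461303710938, 27.981979370117188), (246.6504669189453, 226.22128295898438), 71.24785614013672)
((551.8694458007812, 32.01921844482422), (171.51304626464844, 30.570825576782227), 71.73184967041016)
[[ 411.59366   -52.434692]
 [ 625.80664  -125.15915 ]
 [ 705.09863   108.39865 ]
 [ 490.88562   181.12311 ]]
[0.63577981 0.11107624 0.045     ]
[ 0.57012582 -0.09301738  0.045     ]
[0.32994538 0.01448069 1.38077869]
```

View pics/z1.png

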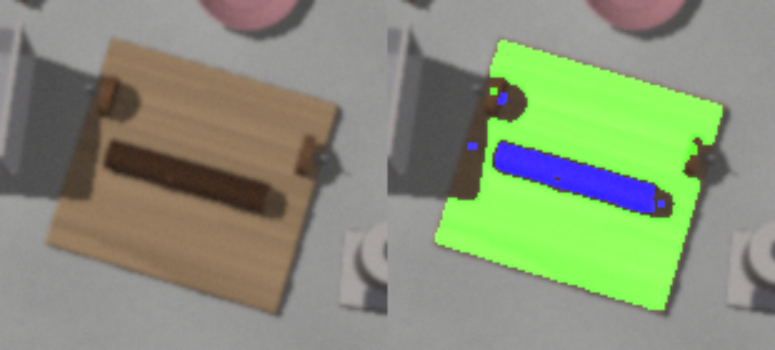

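```bash
cat >> h.py <<'E'
from scipy.spatial.transform import Rotation as Ro
TH=np.radians(-18.4); X=np.array([np.cos(TH),np.sin(TH)]); Y=np.array([-X[1],X[0]])
SEAT=np.array([.605,.0115])
def shift(target):
    o=r.get_obs();M=Ro.from_rotvec(o["orientation"]).as_matrix()
    y=np.arctan2(M[1,1],M[0,1]); turn=-((TH-y+np.pi/2)%np.pi-np.pi/2)  # tool z down: +roll = -yaw
    print("tcp",o["tcp_pos"].round(4),"tool y deg",np.degrees(y).round(2),"shift cm",(M.T@(np.array(target)-o["tcp_pos"])*100).round(2),"roll",turn.round(3),"F",o["contact_force"].round(2),"t",o["clock"])
def rel(p): d=np.array(p)-SEAT; return np.array([d@X,d@Y])
E
python3 - <<'E'
from h import *
p=np.array([.552,.032]); print(rel(p)); t=p-X*.009
shift([*t,.20]); print(Ro.from_rotvec(r.get_obs()["orientation"]).as_matrix().round(3),t)
E
```

```text
[-0.05676123  0.00272256]
tcp [0.2464 0.628  0.2446] tool y deg 68.58 shift cm [-49.32 -44.36   4.52] roll 1.518 F [ 0.17  0.5  -0.06] t 0.15
[[-0.931  0.365 -0.   ]
 [ 0.365  0.931 -0.001]
 [-0.    -0.001 -1.   ]] [0.54346012 0.03484084]
```

Emit:
apply_moves([
  [[-49.3,-44.4,2],1.518],
  [[-49.3,-44.4,2],1.518],
  [[-49.3,-44.4,2],1.518],
  [[-49.3,-44.4,2],1.518],
  [[-49.3,-44.4,2],1.518],
  [[-49.3,-44.4,2],1.518],
  [[-49.3,-44.4,2],1.518],
  [[-49.3,-44.4,2],1.518],
  [[-49.3,-44.4,2],1.518],
  [[-49.3,-44.4,2],1.518],
], claw=0)

```text
clock: 0.98
tcp_pos: [0.4331, 0.2539, 0.2327]
orientation: [-2.286, -2.155, -0.0]
contact_force: [0.9, -0.1, -0.4]
grip_width: -0.0001
```

Run:
```python
from h import *
shift([.5435,.0348,.20]);print(r.get_obs()["joints"].round(2))
```

```text
tcp [0.4331 0.2539 0.2327] tool y deg -3.38 shift cm [-21.23  12.31   3.27] roll 0.262 F [ 0.91 -0.08 -0.44] t 0.9833
[-1.    0.21  0.4   2.   -0.1   0.95 -0.61]
```

Emit:
apply_moves([
  [[-21.2,12.3,3.2],0.262],
  [[-21.2,12.3,3.2],0.262],
  [[-21.2,12.3,3.2],0.262],
  [[-21.2,12.3,3.2],0.262],
  [[-21.2,12.3,3.2],0.262],
  [[-21.2,12.3,3.2],0.262],
  [[-21.2,12.3,3.2],0.262],
  [[-21.2,12.3,3.2],0.262],
  [[-21.2,12.3,3.2],0.262],
  [[-21.2,12.3,3.2],0.262],
])

```text
clock: 1.82
tcp_pos: [0.5439, 0.0394, 0.2006]
orientation: [-2.539, -1.848, 0.0]
contact_force: [-0.1, 0.5, 0.4]
grip_width: -0.0002
```

Run:
```python
from h import *
shift([.5435,.0348,.07]);print(r.get_obs()["joints"].round(2))
c=imaging.grab_frame("wrist");cv2.imwrite("pics/w1.png",c["frame"]);print(c["T"].round(3))
```

```text
tcp [0.5439 0.0394 0.2006] tool y deg -17.91 shift cm [-0.45  0.11 13.06] roll 0.008 F [-0.05  0.5   0.42] t 1.8167
[-0.61  0.34  0.53  1.94 -0.22  0.91 -0.28]
[[ 0.952  0.294  0.085  0.566]
 [-0.306  0.913  0.268  0.105]
 [ 0.001 -0.281  0.96   0.329]
 [ 0.     0.     0.     1.   ]]
```

View pics/w1.png

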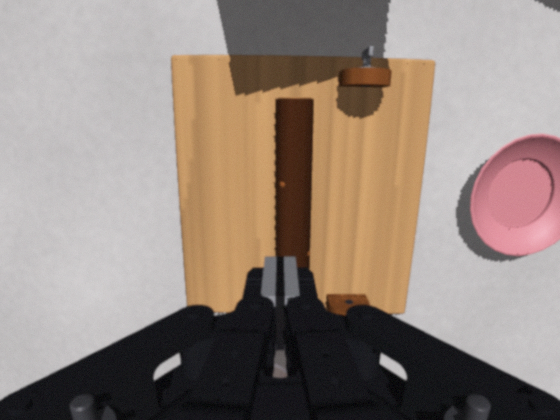

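Clear close view: board corners at about (172,56), (434,61), (405,313) and (188,311). The perch spans columns 276–313 with its far end at row 98. The brackets are at (365,75) and (347,302).

Run:
```python
from h import *
c=imaging.grab_frame("wrist")
k=np.array([onz(c,u,.012)[:2] for u in[(172,56),(434,61),(405,313),(188,311)]])
print(k.round(4),np.linalg.norm(np.roll(k,-1,0)-k,axis=1))
ctr=k.mean(0);xd=(k[1]-k[0]+k[2]-k[3]);yd=(k[0]-k[3]+k[1]-k[2])
print("ctr",ctr,"xang",np.degrees(np.arctan2(xd[1],xd[0])),"y-90",np.degrees(np.arctan2(yd[1],yd[0]))-90)
xd/=np.linalg.norm(xd);print("seat",ctr+.05*xd)
# perch edges by colour on rows
f=c["frame"].astype(int)
for v in(120,160,200,240):
    d=[u for u in range(240,345) if f[v,u,2]<95 and f[v,u,2]-f[v,u,0]>10]
    a,b=min(d),max(d);p=(onz(c,(a-.5,v),.028)+onz(c,(b+.5,v),.028))[:2]/2
    print(v,a,b,p.round(4),rel(p).round(4))
print("far end",rel(onz(c,(295,98),.03)[:2]))
for uv in[(365,68),(347,303)]: print(rel(onz(c,uv,.048)[:2]))
```

```text
[[ 0.493   0.1766]
 [ 0.7063  0.1049]
 [ 0.6297 -0.1293]
 [ 0.4141 -0.0567]] [0.22502769 0.24647867 0.22746877 0.24632569]
ctr [0.56078545 0.02389332] xang -18.597605762031943 y-90 -18.41005987819824
seat [0.60817454 0.00794733]
120 276 312 [0.5755 0.0937] [-0.054   0.0687]
160 276 311 [0.5651 0.0617] [-0.0537  0.0351]
200 276 310 [0.5541 0.0279] [-0.0534 -0.0005]
240 276 309 [ 0.5425 -0.0082] [-0.0531 -0.0384]
far end [-0.05359768  0.08639633]
[-0.00156659  0.10881554]
[-0.00276026 -0.09202681]
```

Run:
```python
from h import *
shift([*(SEAT-.061*X+.002*Y),.062])
```

```text
tcp [0.544  0.0395 0.2008] tool y deg -17.89 shift cm [-0.54  0.57 13.88] roll 0.009 F [-0.76 -0.38  0.67] t 1.9167
```

Emit:
apply_moves([
  [[-0.5,0.6,4],0.009],
  [[-0.5,0.6,8],0.009],
  [[-0.5,0.6,11],0.009],
  [[-0.5,0.6,13],0.009],
  [[-0.5,0.6,13.8],0.009],
  [[-0.5,0.6,13.8],0.009],
  [[-0.5,0.6,13.8],0.009],
])

```text
clock: 2.5
tcp_pos: [0.549, 0.0317, 0.0634]
orientation: [2.55, 1.835, 0.001]
contact_force: [0.2, -0.2, 0.2]
grip_width: -0.0002
```

Emit:
apply_moves([
  [[0,0,0.2],0],
  [[0,0,0.4],0],
  [[0,0,0.5],0],
  [[0,0,0.5],0],
])

```text
clock: 2.83
tcp_pos: [0.5489, 0.0313, 0.0583]
orientation: [2.55, 1.834, 0.002]
contact_force: [0.2, 0.4, 0.3]
grip_width: 0.0
```

Run:
```python
from h import *
shift([*(SEAT-.061*X+.002*Y),.056])
c=imaging.grab_frame("side");a=proj(c,[*SEAT,.03]).astype(int);print(a)
cv2.imwrite("pics/s1.png",cv2.resize(c["frame"][a[1]-70:a[1]+60,a[0]-100:a[0]+60],None,fx=4,fy=4,interpolation=cv2.INTER_CUBIC))
```

```text
tcp [0.5489 0.0313 0.0583] tool y deg -18.56 shift cm [ 0.1  -0.15  0.23] roll -0.003 F [0.16 0.44 0.32] t 2.8333
[312 217]
```

View pics/s1.png

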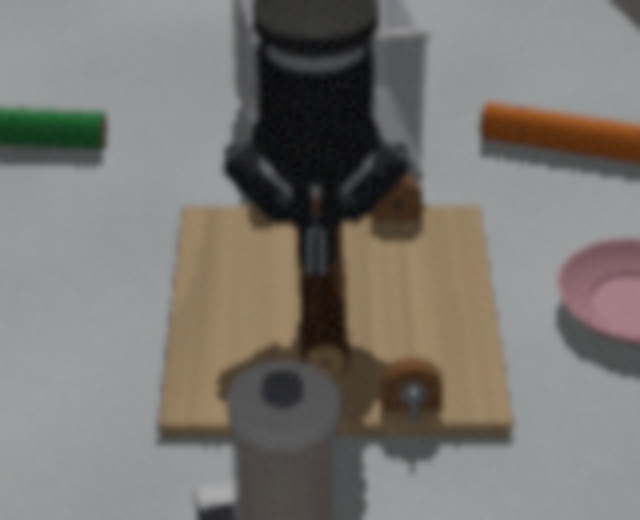

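The fingertips (picture ~(316,270)) are on top of the perch and a little to its near side, as wanted. Now press down and measure the force.

Emit:
apply_moves([
  [[0.1,-0.15,0.1],0],
  [[0.1,-0.15,0.2],0],
  [[0.1,-0.15,0.3],0],
  [[0.1,-0.15,0.3],0],
])

```text
clock: 3.22
tcp_pos: [0.5508, 0.0307, 0.0577]
orientation: [2.549, 1.829, 0.008]
contact_force: [-1.7, -4.0, 20.7]
grip_width: -0.0001
```

Emit:
apply_moves([
  [[0,0.3,0],0],
  [[0,0.6,0],0],
  [[0,0.9,0],0],
  [[0,1.2,0],0],
  [[0,1.5,0],0],
  [[0,1.8,0],0],
  [[0,2.1,0],0],
  [[0,2.1,0],0],
])

```text
clock: 3.88
tcp_pos: [0.571, 0.0242, 0.0577]
orientation: [2.549, 1.829, 0.009]
contact_force: [0.3, -2.9, 18.3]
grip_width: -0.0001
```

```bash
cat >> h.py <<'E'
def look(n):
    print("finger",rel(r.get_obs()["tcp_pos"][:2]).round(4)); shift([.6,.01,.065])
    c=imaging.grab_frame("side");a=[312,217]
    cv2.imwrite(f"pics/{n}.png",cv2.resize(c["frame"][a[1]-70:a[1]+60,a[0]-100:a[0]+60],None,fx=4,fy=4,interpolation=cv2.INTER_CUBIC))
E
python3 -c "
from h import *
look('s2')"
```

```text
finger [-0.0362  0.0013]
tcp [0.571  0.0242 0.0577] tool y deg -18.67 shift cm [-0.42  3.2  -0.71] roll -0.005 F [ 0.31 -2.9  18.32] t 3.8833
```

View pics/s2.png

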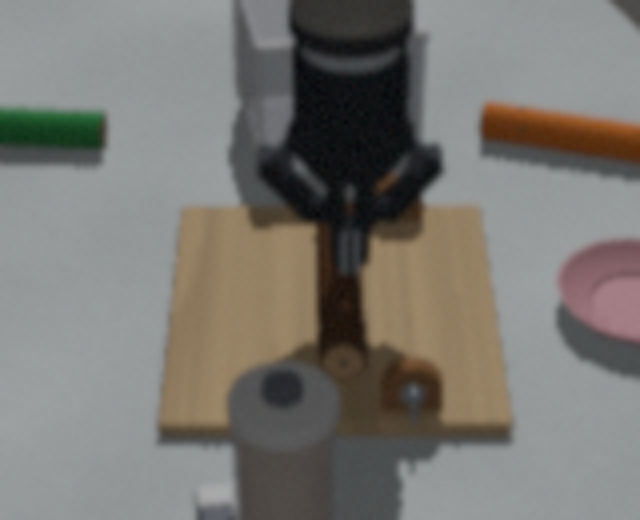

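Perch end centre moved from column 325 to 344, about 12 mm, which fits half the finger travel. Repeat the stroke: lift, back 1.4 cm, press, forward 2.4 cm.

Emit:
apply_moves([
  [[0,0,-0.5],0],
  [[0,0,-1.0],0],
  [[0,-0.7,-1.0],0],
  [[0,-1.4,-1.0],0],
  [[0,-1.4,-1.0],0],
  [[0,-1.4,-0.6],0],
  [[0,-1.4,-0.3],0],
  [[0,-1.4,-0.1],0],
  [[0,-1.4,0],0],
  [[0,-1.4,0],0],
])

```text
clock: 4.77
tcp_pos: [0.5568, 0.0297, 0.0572]
orientation: [2.55, 1.831, 0.007]
contact_force: [-3.8, -0.3, 25.3]
grip_width: 0.0002
```

Emit:
apply_moves([
  [[0,0.3,0],0],
  [[0,0.6,0],0],
  [[0,0.9,0],0],
  [[0,1.2,0],0],
  [[0,1.5,0],0],
  [[0,1.8,0],0],
  [[0,2.1,0],0],
  [[0,2.4,0],0],
  [[0,2.4,0],0],
])

```text
clock: 5.52
tcp_pos: [0.5814, 0.0217, 0.0578]
orientation: [2.548, 1.83, 0.011]
contact_force: [0.3, -1.1, 22.7]
grip_width: 0.0
```

Emit:
apply_moves([
  [[0,0,-0.5],0],
  [[0,0,-1.0],0],
  [[0,-0.7,-1.0],0],
  [[0,-1.3,-1.0],0],
  [[0,-1.3,-1.0],0],
  [[0,-1.3,-0.6],0],
  [[0,-1.3,-0.3],0],
  [[0,-1.3,-0.1],0],
  [[0,-1.3,0],0],
  [[0,-1.3,0],0],
])

```text
clock: 6.35
tcp_pos: [0.5655, 0.0266, 0.0562]
orientation: [2.551, 1.833, 0.003]
contact_force: [-4.1, 0.5, 19.2]
grip_width: -0.0001
```

Emit:
apply_moves([
  [[0,0.3,0],0],
  [[0,0.6,0],0],
  [[0,0.9,0],0],
  [[0,1.2,0],0],
  [[0,1.5,0],0],
  [[0,1.8,0],0],
  [[0,2.1,0],0],
  [[0,2.4,0],0],
  [[0,2.4,0],0],
])

```text
clock: 7.1
tcp_pos: [0.5917, 0.0181, 0.0578]
orientation: [2.548, 1.83, 0.011]
contact_force: [-0.0, -1.5, 22.4]
grip_width: -0.0002
```

```bash
python3 -c "
from h import *
look('s3')"
```

```text
finger [-0.0147  0.002 ]
tcp [0.5917 0.0181 0.0578] tool y deg -18.64 shift cm [-0.5   1.05 -0.71] roll -0.004 F [-0.   -1.55 22.38] t 7.1
```

View pics/s3.png

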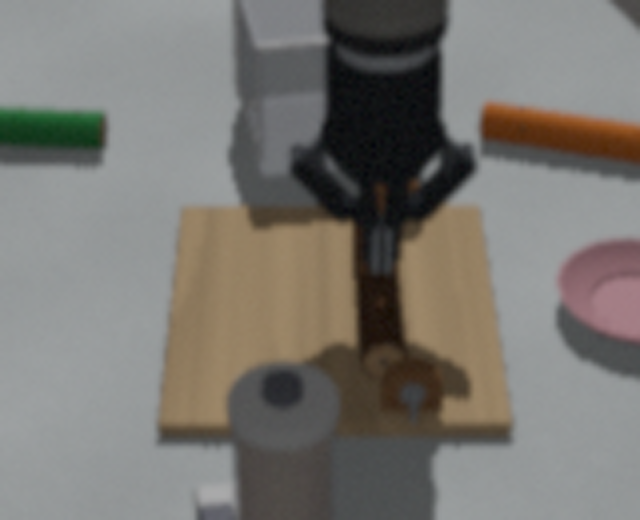

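End is now at (384,358), about 25 px (17 mm) short. The fingers are about centred on the perch, so go back only 0.6 cm, roll 2.0 cm, then lift and measure.

Emit:
apply_moves([
  [[0,0,-0.5],0],
  [[0,0,-1.0],0],
  [[0,-0.6,-1.0],0],
  [[0,-0.6,-1.0],0],
  [[0,-0.6,-0.6],0],
  [[0,-0.6,-0.3],0],
  [[0,-0.6,-0.1],0],
  [[0,-0.6,0],0],
  [[0,-0.6,0],0],
])

```text
clock: 7.9
tcp_pos: [0.5851, 0.02, 0.0576]
orientation: [2.549, 1.83, 0.009]
contact_force: [-1.7, -1.4, 23.9]
grip_width: -0.0001
```

Emit:
apply_moves([
  [[0,0.3,0],0],
  [[0,0.6,0],0],
  [[0,0.9,0],0],
  [[0,1.2,0],0],
  [[0,1.5,0],0],
  [[0,1.8,0],0],
  [[0,2.0,0],0],
  [[0,2.0,0],0],
  [[0,2.0,-0.4],0],
  [[0,2.0,-1.0],0],
])

```text
clock: 8.73
tcp_pos: [0.6002, 0.0146, 0.0643]
orientation: [-2.55, -1.834, 0.001]
contact_force: [-0.5, 0.5, -0.4]
grip_width: -0.0003
```

Emit:
apply_moves([
  [[0,0,-4],0],
  [[0,0,-8],0],
  [[0,0,-12],0],
  [[0,0,-14],0],
  [[0,0,-14],0],
  [[0,0,-14],0],
])

```text
clock: 9.23
tcp_pos: [0.6008, 0.015, 0.2054]
orientation: [2.55, 1.834, 0.003]
contact_force: [-0.9, 0.1, -0.7]
grip_width: -0.0003
```

Run:
```python
from h import *
shift([.6,.01,.065]);print("finger",rel(r.get_obs()["tcp_pos"][:2]))
c=imaging.grab_frame("wrist");cv2.imwrite("pics/w2.png",c["frame"])
```

```text
tcp [0.6008 0.015  0.2054] tool y deg -18.54 shift cm [-0.51  0.06 14.04] roll -0.003 F [-0.85  0.05 -0.72] t 9.2333
finger [-0.0050722   0.00194876]
```

View pics/w2.png

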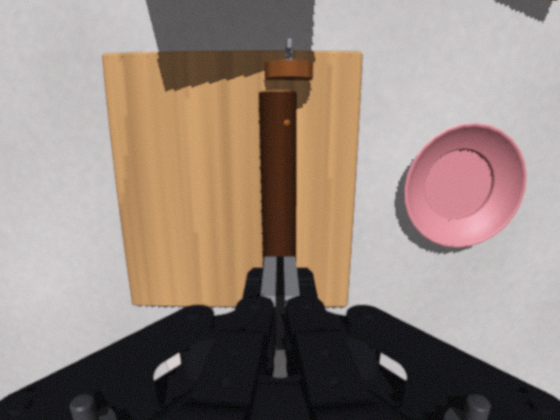

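Perch at columns 260–297, almost under the screw line (screw tip at (290,42), bracket centred at column 289). Board corners at (104,53), (362,52), (347,306) and (132,305).

```bash
cat > m.py <<'E'
from h import *
def meas(c,C,scr):
    k=np.array([onz(c,u,.012)[:2] for u in C])
    ctr=k.mean(0);xd=(k[1]-k[0]+k[2]-k[3]);yd=(k[0]-k[3]+k[1]-k[2])
    th=(np.arctan2(xd[1],xd[0])+np.arctan2(yd[1],yd[0])-np.pi/2)/2
    x=np.array([np.cos(th),np.sin(th)]);y=np.array([-x[1],x[0]]);s=ctr+.05*x
    R=lambda p:np.round([(p-s)@x*1000,(p-s)@y*1000],1)
    print("sides",np.linalg.norm(np.roll(k,-1,0)-k,axis=1).round(3),"th",np.degrees(th),"seat",s)
    f=c["frame"].astype(int)
    for v in(100,125,150,175,200,225,245):
        d=[u for u in range(240,330) if f[v,u,2]<95 and f[v,u,2]-f[v,u,0]>10 and f[v,u,2]>f[v,u,1]*1.5]
        a,b=min(d),max(d);print(v,a,b,R((onz(c,(a-.5,v),.028)+onz(c,(b+.5,v),.028))[:2]/2))
    for u,z in scr: print("screw/bracket",R(onz(c,u,z)[:2]))
E
python3 - <<'E'
from m import *
c=imaging.grab_frame("wrist")
meas(c,[(104,53),(362,52),(347,306),(132,305)],[((290,42),.03),((289,60),.048),((278,91),.04)])
c=imaging.grab_frame("top");print(board(c)[2])
mp,Q,S=perch(c,SEAT,.1);print(S,rel(np.array(S[0])/1000))
E
```

```text
sides [0.224 0.246 0.227 0.247] th -18.749442223436795 seat [0.60728488 0.00776798]
100 262 297 [-8.5 81.9]
125 262 296 [-8.8 61.4]
150 262 296 [-8.8 40.2]
175 263 296 [-8.2 18.3]
200 263 296 [-8.1 -4.4]
225 265 295 [ -7.5 -28.1]
245 265 295 [ -7.4 -47.8]
screw/bracket [ -0.3 127. ]
screw/bracket [ -1.4 110.9]
screw/bracket [-9.8 88.5]
((487.0865478515625, -51.29905700683594), (65.37947845458984, 145.07615661621094), 78.75556945800781)
((570.7467041015625, -44.231956481933594), (23.084911346435547, 18.175474166870117), 87.92131042480469) [-0.01491039 -0.06369474]
```

Perch about 8 mm short (ends at −8.7 and −7.2 mm). One last short stroke of about 1.6 cm.

Emit:
apply_moves([
  [[0,-0.6,4],0],
  [[0,-0.6,8],0],
  [[0,-0.6,11],0],
  [[0,-0.6,13],0],
  [[0,-0.6,14],0],
  [[0,-0.6,14.4],0],
  [[0,-0.6,14.7],0],
  [[0,-0.6,14.9],0],
  [[0,-0.6,15.0],0],
  [[0,-0.6,15.0],0],
])

```text
clock: 10.22
tcp_pos: [0.5978, 0.0146, 0.0579]
orientation: [2.549, 1.829, 0.007]
contact_force: [-0.7, -3.3, 11.8]
grip_width: -0.0001
```

Emit:
apply_moves([
  [[0,0.3,0],0],
  [[0,0.6,0],0],
  [[0,0.9,0],0],
  [[0,1.2,0],0],
  [[0,1.5,0],0],
  [[0,1.6,0],0],
  [[0,1.6,0],0],
  [[0,1.6,-0.2],0],
  [[0,1.6,-0.5],0],
  [[0,1.6,-1.0],0],
])

```text
clock: 11.05
tcp_pos: [0.6101, 0.0118, 0.0653]
orientation: [-2.55, -1.834, -0.001]
contact_force: [-1.3, -0.1, 0.4]
grip_width: -0.0003
```

Emit:
apply_moves([
  [[0,0,-4],0],
  [[0,0,-8],0],
  [[0,0,-12],0],
  [[0,0,-14],0],
  [[0,0,-14],0],
  [[0,0,-14],0],
])

```text
clock: 11.55
tcp_pos: [0.6108, 0.0118, 0.2066]
orientation: [2.55, 1.834, 0.005]
contact_force: [-0.2, -0.2, -0.7]
grip_width: 0.0001
```

Run:
```python
from h import *
shift([.6,.01,.065])
c=imaging.grab_frame("wrist");cv2.imwrite("pics/w3.png",c["frame"])
```

```text
tcp [0.6108 0.0118 0.2066] tool y deg -18.54 shift cm [-0.54 -1.   14.15] roll -0.003 F [-0.22 -0.21 -0.67] t 11.55
```

View pics/w3.png

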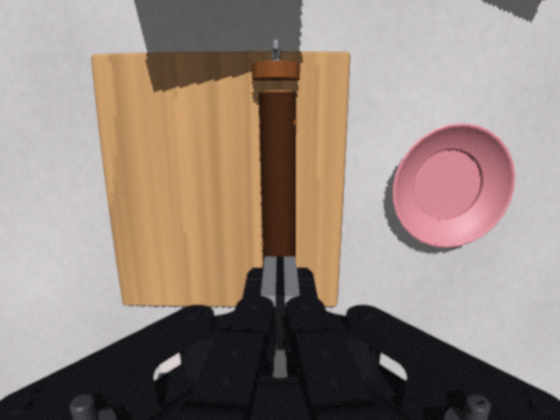

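The perch (columns 260–297) now lines up with the bracket (centre 276) and the screw (tip at (276,42)). I'll measure, then back the arm off and check with the top camera.

Run:
```python
from m import *
c=imaging.grab_frame("wrist")
meas(c,[(93,56),(350,52),(338,306),(122,305)],[((276,42),.03),((276,62),.048),((278,91),.04)])
```

```text
sides [0.224 0.246 0.229 0.246] th -18.59485240449624 seat [0.60739873 0.00742626]
100 261 296 [ 1.2 82.6]
125 263 296 [ 2.1 62. ]
150 263 296 [ 2.1 40.8]
175 263 296 [ 2.2 18.8]
200 264 296 [ 2.7 -4. ]
225 265 295 [  2.7 -27.7]
245 265 295 [  2.8 -47.5]
screw/bracket [ -0.9 127.8]
screw/bracket [ -0.7 110.2]
screw/bracket [ 0.8 89.2]
```

Emit:
apply_moves([
  [[0,-4,-2],0],
  [[0,-8,-4],0],
  [[0,-12,-4],0],
  [[0,-16,-4],0],
  [[0,-18,-4],0],
  [[0,-18,-4],0],
  [[0,-18,-4],0],
  [[0,-18,-4],0],
])

```text
clock: 12.32
tcp_pos: [0.4397, 0.0687, 0.2443]
orientation: [2.55, 1.834, -0.001]
contact_force: [1.0, 0.2, 0.3]
grip_width: 0.0003
```

Run:
```python
from h import *
for n in("top","side"):
    c=imaging.grab_frame(n)
    a=proj(c,[*SEAT,.03]).astype(int);cv2.imwrite(f"pics/{n}9.png",cv2.resize(c["frame"][a[1]-60:a[1]+60,a[0]-80:a[0]+80],None,fx=2.4,fy=2.4,interpolation=2)); print(a)
    if n=="top":
        mp,Q,S=perch(c,SEAT,.105);print(S,rel(np.array(S[0])/1000))
cv2.imwrite("pics/f.png",np.hstack([cv2.imread("pics/top9.png"),cv2.imread("pics/side9.png")]))
```

```text
[277 179]
((608.6455078125, 15.443443298339844), (170.98666381835938, 29.73908233642578), 72.50959777832031) [0.00221439 0.00489254]
[312 217]
```

View pics/f.png

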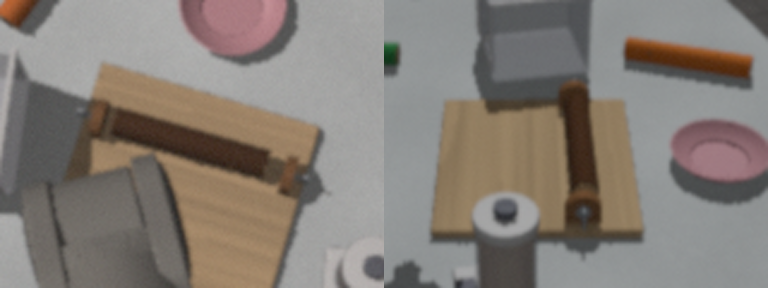

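Both cameras put the perch about 2 mm past the line, well inside the 8 mm tolerance, and about 5 mm off in y. Handing in.

```bash
python3 -c "
from h import *
o=r.get_obs();print(o['clock'],o['contact_force'].round(1),abs(o['qvel']).max());print(r.hand_in())"
```

```text
12.4167 [ 0.   0.5 -0. ] 0.0035973172488628895
the job is handed in; nothing more can be done
None
```

I rolled the perch to the seat in five short strokes, with the closed fingertips pressing on its top at about 12–25 N. Then I lifted clear, backed the arm away and handed in at 12.4 s.

- **Along the rolling direction:** the wrist camera put the perch's ends about +1 mm (+y end) and +3 mm (−y end) past the screw line, against the 8 mm allowed. The top camera put its middle at +2 mm.
- **Along the screw line:** the perch sits about 4–5 mm off centre, against the 16 mm allowed.
- **Robot and surroundings:** nothing was touching the gripper at hand-in, and the arm was almost still. The saucer, dispenser and bath house looked undisturbed in the last pictures, but I did not measure them.
- **Disagreements:** the two cameras' estimates of where the seat lies differ by about 4 mm. To allow for that, I also compared the perch directly with the +y bracket and screw, which read −0.8 mm, and it still fits.
- **Not usable:** one top-camera measurement midway was spoiled because the arm was in the way, so I ignored it.

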